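Swing the finishing tray into place and load the carved figures

ROBOT

A 6-joint arm with a two-finger parallel gripper is mounted at the origin on the work surface. World frame = base frame: x ahead of the robot, y to its left, z up, the work surface at z = 0. Lengths are in m, angles in rad, forces in N, time in s.
With the tool pointing down it reaches from about 0.35 to 0.775 m from the base axis. Payload 5.5 kg.
Tool frame: the origin (TCP) lies at the very end of the fingers, on their centre line; the grasp point (between the pads) lies env.hold_point_z behind it (env.hold_point_z is the distance from the TCP to the grasp point, in m); z points along the fingers, y is the line along which they close (so a half turn about z gives the same grasp; the last joint's range is limited). The gripper opens to 85 mm and grips with 20 to 120 N. Pads are 22 mm wide; open, the fingers measure 114 mm over their backs; the gripper's body (76 mm by 85 mm) begins 54 mm behind the grasp point. The pads swing forward as they close: fully open they stand 13 mm farther back than shut.
Start: joints at [0.967, 0.313, 0.046, 1.304, 0, 1.431], TCP at [0.257, 0.514, 0.194] pointing down, gripper open.
Joint ranges: [-2.76, 2.76], [-0.86, 1.69], [-1.03, 1.26], [-2.2, 2.34], [-1.47, 1.5], [-3.14, 3.14]. Speed limits (rad/s): [2.57, 2.57, 3.14, 3.14, 3.14, 3.14].

INTERFACE

Orientations are given as a unit quaternion [w, x, y, z].
In Python, from workcell import env gives the robot as it stands.
- The arm moves only by the tool carry_out, never from a script. Its argument "steps" is a list of rows, each a list of 3 entries, a list of its own where there are three numbers: the turn, a rotation vector about the tool's x, y, z in degrees, then the shift along the tool's x, y, z in cm, then the closure in counts, from 0 (fully open) to 255 (shut). A call has exactly 8 rows; each row is the pose to reach, as a shift and turn from the pose commanded when the call began, along the tool's axes at that moment; what a row does not reach only later rows make up. A row lasts 1/8 s, in which the tool goes at most 62.5 mm and 10.7 degrees, less where a joint would pass 70% of its speed; a pose out of reach is approached as far as the arm can. A call with a gripper value outside its range is refused whole. The fingers move at their own pace and stop on an object; "force" is the grip in N (left out, the last holds). Time passes only in rows, so rows that repeat a pose let the fingers close, or fill a call up. It gives the time, the measured TCP pose, the force, the opening and the grip force at its end, in the units of the state.
- env.get_state(): the state, without advancing time (a new reading comes with each control period).
- env.read_camera(name): name is "scene" or "top" or "wrist"; returns (picture, depth): 480x640x3 uint8, red, green, blue; 480x640 float32, m along the optical axis (not along the pixel's ray), 0 where there is no reading.
- env.get_calibration(name): a dict with "fx", "fy", "cx", "cy" (pixels), "origin" and "orientation" of the camera in the world. Camera axes: x right, y up, looking along -z (the intrinsics and any distortion apply to the point x, -y, -z); pixel columns grow to the right and rows downward; lengths in m; the calibration is good to about 2 mm. A picture is of the moment at which its call begins: read the wrist's pose just before it. get_calibration takes no time and is no camera call; for the wrist camera it gives the pose at the moment of the call.
- env.hand_in(): hands the job in; it is judged then, once.
The state is a dict: "clock": time; "joint_pos": joint angles; "qvel": joint speeds; "tau": joint torques, N m; "tcp_pos": TCP position; "orientation": TCP orientation; "wrist_force": force on the tool from outside, world axes, zero at the start; "ft_torque": the same for the moment, N m; "finger_gap": finger opening in m; "grip_force": force on a finger pad.
Only numpy, scipy, OpenCV 4.12 (cv2) and the standard library are available. Lean on these libraries where they do the work, as an engineer would, in place of code of your own. Each camera call takes 0.05 s, during which the arm holds its last target. There are 200 camera calls.

TASK

Before moving the green tray, clear all the dark wood offcuts from the bench in front of the red batten into the black scrap bin. Then, without lifting it off the bench or its pin, swing the tray a quarter turn round the pin by pushing its free corner until it lies flush along the batten, and only then put all the carved figures into it, whichever way they lie. Leave the other things on the bench where they are.

Things in the scene. Friction and masses are not known exactly. Their poses are not given: they have to be found in the camera images.
- pivot: fixed turning fixture on the bench. Origin on the bench at the foot of an upright steel pin, 18 mm diameter, 45 mm tall. A red stop batten 22 mm high lies beside it, parallel to the fixture's y: x from -43 to -21 mm, y from 50 to 150 mm
- home (a point): where the tray's origin is when the tray lies flush along the batten: 80 mm in x and 65 mm in y from the pin, in the fixture's frame; the tray's axes are then parallel to the fixture's
- tray: green loose open tray, outside 200 mm (x) by 170 mm (y), walls 24 mm high, 8 mm thick, floor 6 mm, about 0.7 kg. Origin: centre of its underside. Starts a quarter turn clockwise (from above) of its place and turns on the bench about the pin; home, its -x wall lies against the batten
- tray_hole (a point): centre of a 22 mm square hole through the dark corner block (40 x 40 mm, 30 mm high) in the tray's -x -y corner, 80 mm in -x and 65 mm in -y of its origin; the bench pin stands in it with 2 mm of play all round
- tray_corner (a point): the tray's free corner, at +100 mm x, +85 mm y of its origin, on the underside. Pushing sideways on the outside of the +x wall near it (some 5 N of sliding friction) swings the tray anticlockwise home
- bin: fixed black open scrap bin, outside 170 mm (x) by 150 mm (y), 40 mm high, walls 5 mm. Origin: centre of its underside. It may stand to the left or right of the tray
- mat: thin grey mat (240 x 190 mm) flat on the bench, on which the figures lie at the start; on the other side from the bin. Origin at its centre
- figure0: rough-carved doll figure of pale plywood-coloured wood, square section 40 x 40 mm, 80 mm long, lying on its side, blue band round the body, narrow neck groove (28 mm section, 6 mm wide, 10 to 16 mm from the origin towards +x), about 80 g. Origin at its centre, x along its length towards the head. May be absent
- figure1: rough-carved doll figure of pale plywood-coloured wood, square section 40 x 40 mm, 80 mm long, lying on its side, blue band round the body, narrow neck groove (28 mm section, 6 mm wide, 10 to 16 mm from the origin towards +x), about 80 g. Origin at its centre, x along its length towards the head. May be absent
- figure2: rough-carved doll figure of pale plywood-coloured wood, square section 40 x 40 mm, 80 mm long, lying on its side, blue band round the body, narrow neck groove (28 mm section, 6 mm wide, 10 to 16 mm from the origin towards +x), about 80 g. Origin at its centre, x along its length towards the head. May be absent
- figure3: rough-carved doll figure of pale plywood-coloured wood, square section 40 x 40 mm, 80 mm long, lying on its side, blue band round the body, narrow neck groove (28 mm section, 6 mm wide, 10 to 16 mm from the origin towards +x), about 80 g. Origin at its centre, x along its length towards the head. May be absent
- offcut0: dark wooden offcut 90 x 28 x 28 mm, about 60 g, lying where the tray has to go. Origin at its centre, x along its length. May be absent
- offcut1: dark wooden offcut 100 x 28 x 28 mm, about 60 g, lying where the tray has to go. Origin at its centre, x along its length. May be absent
- offcut2: dark wooden offcut 110 x 28 x 28 mm, about 60 g, lying where the tray has to go. Origin at its centre, x along its length. May be absent
- glue: bystander: yellow glue bottle, 52 mm diameter, 110 mm tall, origin under its centre
- mug: bystander: blue mug, 72 mm wide, 80 mm tall, origin under its centre
- sandblock: bystander: cork sanding block 100 x 60 x 35 mm, origin under its centre
- mallet: bystander: wooden mallet 250 mm long, lying, 66 mm high, origin under the head's end at the handle
- gouge0: bystander: carving gouge 215 mm long, 22 mm high, origin near its middle on the underside
- gouge1: bystander: another gouge of the same size

How it is judged:
By the outcome, as a careful person would: the job done as asked, in the order asked, and still so for the second after the job is handed in, with the robot touching nothing.
Of offcut0, offcut1, offcut2 only 2 to 3 are there at a start; the rules pass over those that are not, and their reading is None.
Of figure0, figure1, figure2, figure3 only 3 to 4 are there at a start; the rules pass over those that are not, and their reading is None.
At some moment in a run one of offcut0, offcut1, offcut2, figure0, figure1, figure2, figure3 may be knocked a few centimetres aside while the robot is not near it.
Once in a run the grip may slacken for a moment while it holds something.
It also fails if it takes over 208 s, if anything falls off the work surface, if the arm or the gripper's body presses on something with over 40 N, if the wrist force passes 120 N, or if a joint passes its speed limit or range.

## Working session

There is one attempt and no reset: what is moved stays moved. The work goes in short steps, Python scripts to look and compute and a tool call to move; the robot and the scene stay as the last step left them, time stands still between calls to the robot, and variables do not carry over. Pictures are saved under pics/ and viewed, at most 14 in all, crops included, and the job is handed in when it is done.

Besides the shell and the picture viewer there is one more tool, called after "Call:" as name(argument=value, ...) on one line, values as JSON. carry_out: Moves the arm, as the interface text tells. Its arguments: {"type":"object","properties":{"steps":{"type":"array","items":{"type":"array"}},"force":{"type":"number"}},"required":["steps"]}

```bash
ls; mkdir -p pics; python3 - <<'E'
from workcell import env
import cv2
s=env.get_state();print(s,env.hold_point_z)
for n in("scene","top","wrist"):
    c=env.get_calibration(n);print(n,c)
    p,d=env.read_camera(n);cv2.imwrite(f"pics/{n}0.png",p[:,:,::-1]);print((d>0).mean())
    import numpy as np;np.save(f"{n}0.npy",d)
E
```

```text
pics
{'clock': 0.0, 'joint_pos': array([ 9.67396937e-01,  3.14003064e-01,  4.49687404e-02,  1.30360700e+00,
       -3.04922132e-05,  1.43119623e+00]), 'qvel': array([-3.68659696e-04, -6.52007767e-05,  7.30221994e-04,  1.15749717e-03,
        6.07560547e-04, -6.94325457e-04]), 'tau': array([-1.28072075e-03, -4.80628037e+01,  2.98532331e+01,  1.93224364e-02,
       -2.56565926e-05, -3.24877661e-06]), 'tcp_pos': array([0.25690624, 0.51375783, 0.19290324]), 'orientation': array([-3.20673429e-04,  2.29826619e-01,  9.73231151e-01, -8.65104609e-04]), 'wrist_force': array([-0.49996564, -0.84253082, -1.49255421]), 'ft_torque': array([-0.01831962,  0.0329022 , -0.01377339]), 'grip_force': 0.0, 'finger_gap': 0.08512664227913927} 0.0187
scene {'fx': 611.3719324182975, 'fy': 611.3719324182975, 'cx': 306.3054812396357, 'cy': 239.87347299967203, 'origin': array([ 1.11366542, -0.49767044,  1.21782892]), 'orientation': array([0.87273264, 0.25620019, 0.11350309, 0.39977025])}
0.9959440104166667
top {'fx': 441.61569017152084, 'fy': 441.61569017152084, 'cx': 319.0506560855396, 'cy': 240.93027629445677, 'origin': array([ 0.44328514, -0.00228827,  1.10708564]), 'orientation': array([-0.69522117, -0.04534477,  0.03979848,  0.71625935])}
0.996123046875
wrist {'fx': 367.2814194133253, 'fy': 367.2814194133253, 'cx': 323.17117296122467, 'cy': 238.05488060668384, 'origin': array([0.18332782, 0.54946479, 0.37330688]), 'orientation': array([ 0.83933796, -0.13848149, -0.08436476,  0.5188615 ])}
0.9960091145833333
```

View pics/top0.png

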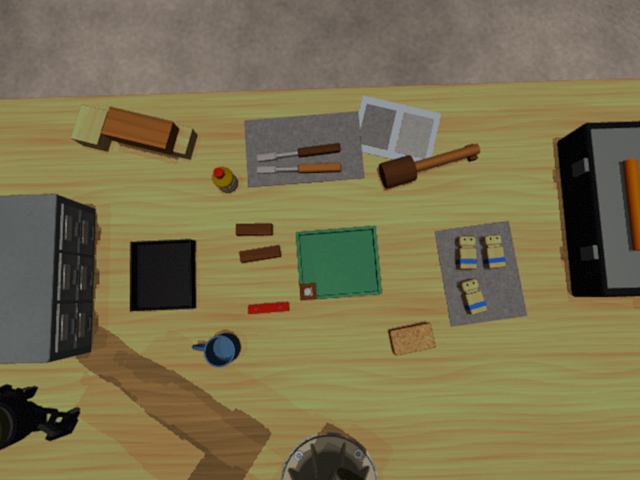

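View pics/scene0.png

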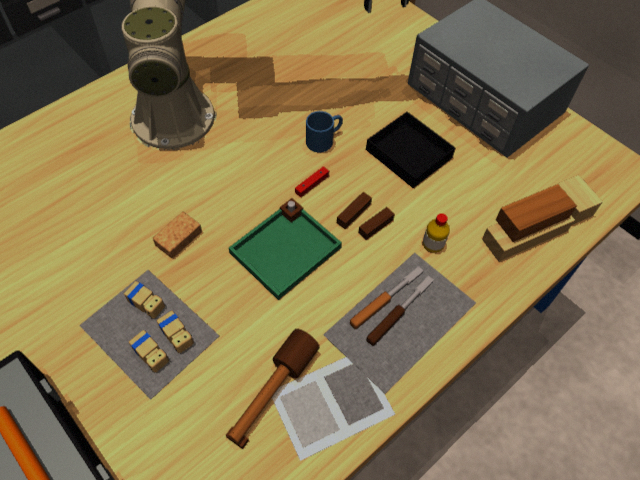

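The top view shows the bin at (163,275), offcuts at (254,230) and (260,254), the batten at (268,308) and the pin at (308,291). The tray is at (340,262), with its free corner near (377,228). The three figures are at (468,252), (494,251) and (473,295). The scene view shows the same set: two offcuts and three figures.

```bash
cat > h.py <<'E'
from workcell import env
import numpy as np, cv2
from scipy.spatial.transform import Rotation as R
def rot(q): return R.from_quat(np.asarray(q)[[1,2,3,0]])
def shot(n,name=None):
    c=env.get_calibration(n);p,d=env.read_camera(n)
    if name: cv2.imwrite(f"pics/{name}.png",p[:,:,::-1])
    return p,d,c
def ray(c,uv):
    uv=np.atleast_2d(uv).astype(float)
    v=np.c_[(uv[:,0]-c["cx"])/c["fx"],-(uv[:,1]-c["cy"])/c["fy"],-np.ones(len(uv))]
    return rot(c["orientation"]).apply(v)
def plane(c,uv,z):
    v=ray(c,uv);o=c["origin"];return o+v*((z-o[2])/v[:,2])[:,None]
def cloud(d,c):
    v,u=np.mgrid[:480,:640];r=ray(c,np.c_[u.ravel(),v.ravel()])
    return (c["origin"]+r*d.ravel()[:,None]).reshape(480,640,3)
def rects(mask,c,z,amin=30):
    """contours -> minimum rectangles on plane z: centre, size, angle of the long side"""
    out=[]
    for k in cv2.findContours(mask.astype(np.uint8),cv2.RETR_EXTERNAL,cv2.CHAIN_APPROX_NONE)[0]:
        if cv2.contourArea(k)<amin: continue
        p=plane(c,k[:,0],z)[:,:2]
        (x,y),(w,h),a=cv2.minAreaRect((p*1000).astype(np.float32))
        if w<h: w,h,a=h,w,a+90
        out.append((round(x/1000,4),round(y/1000,4),round(w),round(h),round((a+90)%180-90,1)))
    return out
def go(x,y,z,yaw):
    """turn/shift (deg, cm, tool axes) to a downward pose with tool y along yaw deg (mod 180)"""
    s=env.get_state();C=rot(s["orientation"]);best=None
    for a in (yaw,yaw+180):
        ty=np.array([np.cos(np.radians(a)),np.sin(np.radians(a)),0]);tz=np.array([0,0,-1.])
        T=R.from_matrix(np.c_[np.cross(ty,tz),ty,tz]);t=(C.inv()*T).as_rotvec(degrees=True)
        if best is None or abs(t[2])<abs(best[2]): best=t
    sh=C.inv().apply(np.array([x,y,z])-s["tcp_pos"])*100
    print("turn",best.round(1),"shift",sh.round(2),"j6",s["joint_pos"][5].round(2),"t",s["clock"])
def hsv(p): return cv2.cvtColor(p,cv2.COLOR_RGB2HSV)
E
cat > look.py <<'E'
from h import *
import sys
for n in ("top","scene"):
    p,d,c=shot(n);h=hsv(p);H,S,V=[h[...,i].astype(int) for i in range(3)];P=cloud(d,c)
    ws=(P[...,0]>.15)&(P[...,0]<.85)&(abs(P[...,1])<.6)
    M={"red":(((H<6)|(H>174))&(S>180)&(V>110),.022),"green":((H>60)&(H<90)&(S>90),.024),
       "blue":((H>100)&(H<125)&(S>140)&(V>90),.04),
       "dark":((H<15)&(V<95)&(S>80)&(P[...,2]>.012)&(P[...,2]<.05),.028),
       "pale":((P[...,2]>.025)&(P[...,2]<.055)&(P[...,1]<-.2)&(P[...,0]>.28),.04),
       "bin":((V<40)&(S<80)&(P[...,1]>.2)&(P[...,1]<.5)&(P[...,0]>.25),.04)}
    print(n)
    for k,(m,z) in M.items():
        m=m&ws
        for r in rects(m,c,z): 
            q=P[m];q=q[np.hypot(q[:,0]-r[0],q[:,1]-r[1])<.03]
            print(k,r,"z90",np.percentile(q[:,2],90).round(4) if len(q) else None)
E
python3 look.py
```

```text
top
red (0.4152, 0.1334, 98, 20, -86.9) z90 0.0243
red (0.7581, 0.2546, 21, 20, -0.2) z90 0.1108
green (0.5203, -0.0405, 197, 167, -87.1) z90 0.0087
blue (0.4075, -0.3681, 40, 10, -74.9) z90 0.0428
blue (0.5141, -0.3537, 39, 7, 88.3) z90 0.0429
blue (0.5141, -0.4222, 41, 9, -85.4) z90 0.0425
dark (0.452, 0.036, 37, 37, 2.4) z90 0.0325
dark (0.547, 0.151, 98, 27, -82.6) z90 0.0304
dark (0.6087, 0.1655, 87, 25, 88.2) z90 0.0306
dark (0.7227, -0.1895, 94, 50, 70.8) z90 0.0488
dark (0.777, -0.3878, 32, 15, -74.8) z90 0.0422
dark (0.8066, -0.0013, 106, 22, -84.2) z90 0.0243
pale (0.3369, -0.2274, 65, 60, -80.5) z90 0.0378
pale (0.4298, -0.3617, 80, 45, 13.4) z90 0.0428
pale (0.5349, -0.354, 78, 44, -1.5) z90 0.0425
pale (0.5364, -0.4192, 79, 46, 4.6) z90 0.0427
pale (0.7222, -0.2203, 47, 17, -75.6) z90 0.0537
pale (0.774, -0.3216, 167, 26, -75.2) z90 0.0476
bin (0.1959, 0.7085, 95, 71, -66.0) z90 None
bin (0.5029, 0.3861, 165, 154, 0.3) z90 0.0075
scene
red (0.7047, 0.2926, 24, 21, -47.5) z90 None
red (0.4156, 0.1352, 98, 20, -87.2) z90 0.0255
green (0.5256, -0.0426, 204, 175, -87.0) z90 0.0096
blue (0.5136, -0.4212, 41, 10, -85.4) z90 0.0437
blue (0.5125, -0.3521, 41, 10, 86.8) z90 0.0429
blue (0.4063, -0.3664, 41, 10, -77.2) z90 0.0437
dark (0.7718, -0.2721, 258, 39, -78.3) z90 0.0399
dark (0.8151, -0.0048, 110, 23, -84.3) z90 0.025
dark (0.3591, -0.2195, 108, 53, 70.6) z90 0.0307
dark (0.6146, 0.1634, 95, 34, 89.2) z90 0.0319
dark (0.4561, 0.0343, 47, 46, 3.7) z90 0.033
dark (0.5528, 0.1495, 106, 33, -81.2) z90 0.032
pale (0.7684, -0.2946, 214, 67, -75.7) z90 0.048
pale (0.5397, -0.4189, 86, 42, 3.4) z90 0.0432
pale (0.5391, -0.3533, 87, 42, -2.3) z90 0.0429
pale (0.4339, -0.3616, 88, 44, 12.5) z90 0.0429
pale (0.3425, -0.2293, 65, 65, 9.6) z90 0.039
bin (0.5083, 0.3766, 183, 164, 6.0) z90 0.0092
```

```bash
python3 -c "
from h import *
go(.609,.165,.12,-1.8)"
```

```text
turn [-0.   0.  65.2] shift [-47.09 -15.47   7.35] j6 1.43 t 0.25
```

Call:
carry_out(steps=[[[0,0,65],[-47.1,-15.5,3],100],[[0,0,65],[-47.1,-15.5,3],100],[[0,0,65],[-47.1,-15.5,3],100],[[0,0,65],[-47.1,-15.5,3],100],[[0,0,65],[-47.1,-15.5,3],100],[[0,0,65],[-47.1,-15.5,3],100],[[0,0,65],[-47.1,-15.5,3],100],[[0,0,65],[-47.1,-15.5,3],100]], force=40)

```text
clock: 1.25
tcp_pos: [0.6105, 0.1632, 0.1636]
orientation: [-0.0, 0.717, 0.697, 0.0]
wrist_force: [-0.2, 0.9, 0.2]
finger_gap: 0.0518
grip_force: 0.0
```

```bash
cat > wl.py <<'E'
from h import *
import sys
s=env.get_state();print(s["tcp_pos"].round(4),s["finger_gap"].round(4),s["joint_pos"].round(2))
p,d,c=shot("wrist",sys.argv[1]);h=hsv(p);H,S,V=[h[...,i].astype(int) for i in range(3)];P=cloud(d,c)
lo,hi=[float(a) for a in sys.argv[2:4]]
m=(P[...,2]>lo)&(P[...,2]<hi)
m[d<.13]=0
for r in rects(m,c,(lo+hi)/2,150): print(r)
E
python3 wl.py w1 .02 .036
```

```text
Traceback (most recent call last):
  File "wl.py", line 3, in <module>
    s=env.get_state();print(s["tcp_pos"].round(4),s["finger_gap"].round(4),s["joint_pos"].round(2))
                                                  ^^^^^^^^^^^^^^^^^^^^^
AttributeError: 'float' object has no attribute 'round'
```

```bash
sed -i 's/s\["finger_gap"\].round(4)/round(s["finger_gap"],4)/' wl.py
python3 wl.py w1 .02 .036
```

```text
[0.6105 0.1632 0.1636] 0.0518 [0.13 0.43 0.15 1.29 0.   1.73]
(0.7564, -0.1516, 22, 20, -81.2)
(0.4498, -0.1114, 57, 15, -87.1)
(0.761, 0.0236, 67, 21, 89.6)
(0.4734, 0.0313, 85, 61, 3.2)
(0.8056, 0.0179, 79, 20, -84.2)
(0.5791, -0.0132, 160, 53, -87.2)
(0.4204, 0.1366, 98, 23, -87.2)
(0.5498, 0.1528, 101, 29, -82.2)
(0.6109, 0.1669, 91, 28, 88.9)
(0.3543, 0.2327, 61, 20, 72.7)
(0.7165, 0.2351, 50, 21, 87.9)
(0.5041, 0.3167, 172, 9, 2.6)
```

View pics/w1.png

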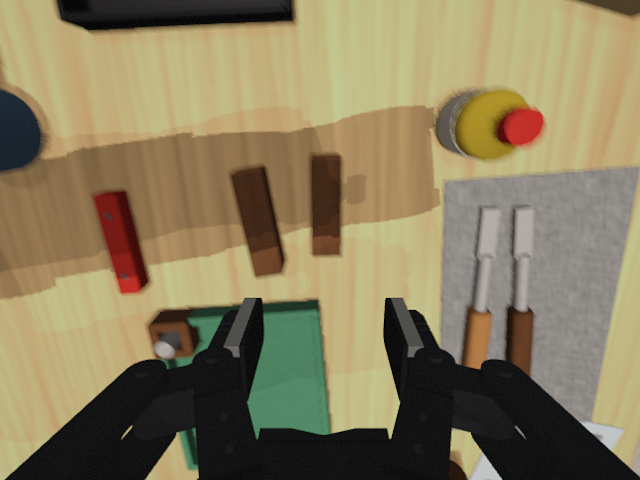

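The wrist view shows both offcuts at (258,220) and (326,205), with the glue bottle and gouges clear of the grasp.

Call:
carry_out(steps=[[[0,0,0],[0.3,0,6],100],[[0,0,0],[0.3,0,10],100],[[0,0,0],[0.3,0,14],100],[[0,0,0],[0.3,0,16],100],[[0,0,0],[0.3,0,16],100],[[0,0,0],[0.3,0,16],200],[[0,0,0],[0.3,0,16],200],[[0,0,0],[0.3,0,16],200]], force=40)

```text
clock: 2.3
tcp_pos: [0.6101, 0.1681, 0.005]
orientation: [0.001, 0.717, 0.697, 0.001]
wrist_force: [0.3, -0.1, 0.6]
finger_gap: 0.0186
grip_force: 0.0
```

Call:
carry_out(steps=[[[0,0,0],[0,0,0],200],[[0,0,0],[0,0,-2],200],[[0,0,0],[0,0,-6],200],[[0,0,0],[0,0,-11],200],[[0,0,0],[0,0,-11],200],[[0,0,0],[0,0,-11],200],[[0,0,0],[0,0,-11],200],[[0,0,0],[0,0,-11],200]])

```text
clock: 3.3
tcp_pos: [0.6083, 0.1678, 0.1123]
orientation: [-0.001, 0.717, 0.697, -0.001]
wrist_force: [-0.0, 0.1, -0.2]
finger_gap: 0.0182
grip_force: 0.0
```

```bash
python3 -c "
from h import *
go(.535,.385,.11,2)"
```

```text
turn [-0.1  0.  -3.6] shift [21.51 -7.93  0.25] j6 1.74 t 3.3
```

```bash
python3 wl.py w2 .02 .036; python3 look.py | grep -E "dark|top|scene"
```

```text
[0.6083 0.1678 0.1123] 0.0182 [0.14 0.46 0.06 1.17 0.   1.74]
(0.7605, 0.0328, 50, 20, -89.9)
(0.805, 0.0125, 92, 21, -84.3)
(0.4829, 0.0556, 126, 43, 21.6)
(0.5965, 0.0176, 102, 15, -87.2)
(0.4211, 0.1373, 97, 23, -87.2)
(0.55, 0.1531, 101, 30, -82.4)
(0.611, 0.167, 91, 28, 88.9)
(0.7166, 0.2367, 51, 22, 82.8)
(0.5008, 0.3168, 167, 5, 0.8)
top
dark (0.4149, 0.1524, 58, 22, -87.3) z90 0.0241
dark (0.4518, 0.0361, 37, 37, -86.5) z90 0.0323
dark (0.5475, 0.1514, 99, 28, -82.6) z90 0.0304
dark (0.6083, 0.1517, 60, 25, 88.2) z90 0.0305
dark (0.7232, -0.1904, 94, 50, 72.1) z90 0.0491
dark (0.7758, -0.3843, 39, 14, -75.5) z90 0.0415
dark (0.8065, -0.0013, 106, 22, -84.5) z90 0.0243
scene
dark (0.7601, -0.2759, 255, 64, -77.4) z90 0.0402
dark (0.8147, -0.005, 111, 22, -83.9) z90 0.0247
dark (0.3613, -0.2195, 108, 54, 72.0) z90 0.0311
dark (0.6134, 0.1635, 98, 35, 88.4) z90 0.0313
dark (0.4553, 0.0344, 46, 46, 3.6) z90 0.0331
dark (0.5519, 0.1501, 111, 34, -81.7) z90 0.0311
dark (0.4207, 0.1408, 85, 27, -87.2) z90 0.0255
```

View pics/w2.png

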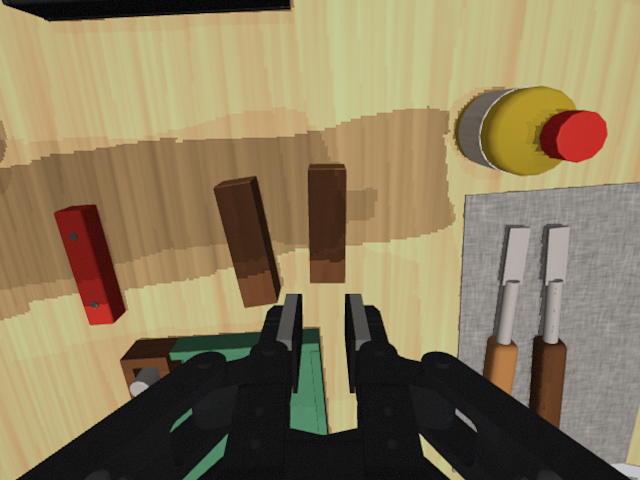

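The offcut has not moved at (327,222) and the fingers are empty. I'll descend again with the fingers open and look before closing.

Call:
carry_out(steps=[[[0,0,0],[0,0.2,2],100],[[0,0,0],[0,0.2,4],100],[[0,0,0],[0,0.2,6],100],[[0,0,0],[0,0.2,8],100],[[0,0,0],[0,0.2,10],100],[[0,0,0],[0,0.2,11],100],[[0,0,0],[0,0.2,11],100],[[0,0,0],[0,0.2,11],100]])

```text
clock: 4.45
tcp_pos: [0.6119, 0.168, 0.0046]
orientation: [0.0, 0.717, 0.697, 0.001]
wrist_force: [-0.0, 0.1, 0.4]
finger_gap: 0.0518
grip_force: 0.0
```

```bash
python3 wl.py w3 .02 .036
```

```text
[0.6119 0.168  0.0046] 0.0518 [ 0.14  0.54 -0.09  0.94  0.    1.74]
(0.5235, 0.0628, 29, 12, 2.9)
(0.5485, 0.1677, 74, 31, -82.3)
(0.6109, 0.1677, 92, 28, 88.9)
(0.7164, 0.2362, 52, 28, 85.0)
```

View pics/w3.png

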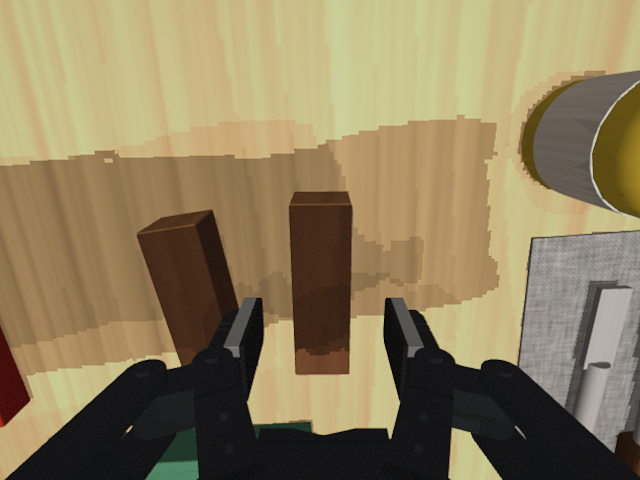

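```bash
python3 -c "
from h import *
p,d,c=shot('wrist');P=cloud(d,c)
print(c['origin'],env.get_state()['tcp_pos'])
for u,v in [(255,302),(255,320),(245,345),(392,302),(392,325),(320,300),(320,360),(320,450),(150,400)]: print(u,v,d[v,u],P[v,u].round(4))
t=np.array(env.get_state()['tcp_pos'])
q=rot(c['orientation']).inv().apply(t-c['origin']);print('tcp px',c['cx']-c['fx']*q[0]/q[2],c['cy']+c['fy']*q[1]/q[2],q)
"
```

```text
[0.6138509  0.2488359  0.18513039] [0.61208138 0.16804867 0.00485363]
255 302 0.1469547 [0.5849 0.1783 0.054 ]
255 320 0.13993531 [0.5861 0.1752 0.0625]
245 345 0.12143485 [0.5862 0.1772 0.0813]
392 302 0.14647502 [0.6396 0.1771 0.0546]
392 325 0.13898927 [0.6381 0.1725 0.064 ]
320 300 0.17460778 [0.6104 0.1651 0.0291]
320 360 0.18706578 [0.6093 0.1302 0.0278]
320 450 0.08244695 [0.6113 0.1774 0.1222]
150 400 0.10007515 [0.5648 0.1763 0.1043]
tcp px 323.3353822422093 273.3005633125385 [ 8.79233364e-05 -1.88717592e-02 -1.96655193e-01]
```

The measured fingertips stand at z≈0.052 while the reported TCP is at 0.005. The real fingers therefore end about 4 cm above the reported TCP, so I'll lower by that much, carefully.

Call:
carry_out(steps=[[[0,0,0],[0,-0.1,1],100],[[0,0,0],[0,-0.1,2],100],[[0,0,0],[0,-0.1,2.5],100],[[0,0,0],[0,-0.1,3],100],[[0,0,0],[0,-0.1,3.4],100],[[0,0,0],[0,-0.1,3.4],100],[[0,0,0],[0,-0.1,3.4],100],[[0,0,0],[0,-0.1,3.4],100]])

```text
clock: 5.55
tcp_pos: [0.6106, 0.168, -0.0298]
orientation: [0.0, 0.717, 0.697, 0.0]
wrist_force: [-0.1, -0.5, -0.1]
finger_gap: 0.0521
grip_force: 0.0
```

```bash
python3 -c "
from h import *
p,d,c=shot('wrist','w4');P=cloud(d,c)
print(c['origin'],env.get_state()['tcp_pos'])
for u,v in [(255,302),(255,320),(392,302),(392,325),(320,300),(320,450),(150,400)]: print(u,v,d[v,u],P[v,u].round(4))
for v in range(290,306,2): print(v,P[v,255].round(3),P[v,388].round(3))
"
```

```text
[0.61249971 0.24881035 0.1504362 ] [ 0.61050064  0.16800711 -0.02987088]
255 302 0.14612925 [0.5836 0.1787 0.0201]
255 320 0.13805448 [0.585  0.1762 0.0295]
392 302 0.1465842 [0.6381 0.177  0.0198]
392 325 0.13913019 [0.6366 0.1724 0.0292]
320 300 0.13701646 [0.6096 0.1831 0.028 ]
320 450 0.08212894 [0.6099 0.1777 0.0878]
150 400 0.10037532 [0.5632 0.1761 0.0695]
290 [0.58  0.174 0.001] [ 0.64   0.172 -0.   ]
292 [0.58  0.173 0.   ] [0.64  0.171 0.   ]
294 [0.58  0.172 0.   ] [ 0.64  0.17 -0.  ]
296 [0.58  0.171 0.001] [0.64  0.169 0.   ]
298 [0.582 0.177 0.014] [0.637 0.177 0.016]
300 [0.583 0.178 0.017] [0.637 0.177 0.018]
302 [0.584 0.179 0.02 ] [0.637 0.176 0.019]
304 [0.584 0.178 0.02 ] [0.637 0.175 0.018]
```

Call:
carry_out(steps=[[[0,0,0],[0,0,0.5],100],[[0,0,0],[0,0,0.5],200],[[0,0,0],[0,0,0.5],200],[[0,0,0],[0,0,0.5],200],[[0,0,0],[0,0,0.5],200],[[0,0,0],[0,0,0.5],200],[[0,0,0],[0,0,0.5],200],[[0,0,0],[0,0,0.5],200]], force=50)

```text
clock: 6.6
tcp_pos: [0.6103, 0.1679, -0.0352]
orientation: [-0.0, 0.717, 0.697, 0.0]
wrist_force: [0.3, 0.3, -0.6]
finger_gap: 0.0269
grip_force: 49.5
```

Call:
carry_out(steps=[[[0,0,0],[0,0,-2],255],[[0,0,0],[0,0,-5],255],[[0,0,0],[0,0,-9],255],[[0,0,0],[0,0,-13],255],[[0,0,0],[0,0,-13],255],[[0,0,0],[0,0,-13],255],[[0,0,0],[0,0,-13],255],[[0,0,0],[0,0,-13],255]])

```text
clock: 7.6
tcp_pos: [0.6093, 0.1678, 0.0934]
orientation: [-0.001, 0.717, 0.697, -0.001]
wrist_force: [0.0, 0.3, -1.0]
finger_gap: 0.0273
grip_force: 49.5
```

```bash
python3 -c "
from h import *
go(.535,.385,.10,2)"
```

```text
turn [-0.1  0.  -3.6] shift [21.51 -8.03 -0.65] j6 1.74 t 7.6
```

Call:
carry_out(steps=[[[0,0,0],[5,-2,0],255],[[0,0,0],[11,-4,0],255],[[0,0,0],[17,-6.5,0],255],[[0,0,0],[21.5,-8,0],255],[[0,0,0],[21.5,-8,0],255],[[0,0,0],[21.5,-8,4],255],[[0,0,0],[21.5,-8,8],255],[[0,0,0],[21.5,-8,11],255]])

```text
clock: 8.6
tcp_pos: [0.5355, 0.3833, -0.0176]
orientation: [-0.0, 0.717, 0.697, -0.001]
wrist_force: [0.5, -0.5, -1.5]
finger_gap: 0.0273
grip_force: 49.5
```

Call:
carry_out(steps=[[[0,0,0],[0,0,0],255],[[0,0,0],[0,0,0],255],[[0,0,0],[0,0,0],100],[[0,0,0],[0,0,0],100],[[0,0,0],[0,0,0],100],[[0,0,0],[0,0,-5],100],[[0,0,0],[0,0,-9],100],[[0,0,0],[0,0,-12],100]])

```text
clock: 9.6
tcp_pos: [0.5367, 0.3855, 0.1073]
orientation: [0.0, 0.717, 0.697, 0.001]
wrist_force: [0.8, 1.4, 0.4]
finger_gap: 0.0517
grip_force: 0.0
```

```bash
python3 look.py | grep -E "dark|top|scene"; python3 -c "
from h import *
go(.5485,.152,.08,7.5)
p,d,c=shot('top','t2')"
```

```text
top
dark (0.4513, 0.036, 37, 36, 88.4) z90 0.0328
dark (0.5383, 0.3807, 97, 30, 88.3) z90 0.0347
dark (0.5469, 0.1511, 99, 27, -82.5) z90 0.0304
dark (0.7218, -0.1888, 93, 48, 68.6) z90 0.0487
dark (0.8067, -0.0013, 106, 22, -84.0) z90 0.024
scene
dark (0.7618, -0.2759, 254, 65, -75.9) z90 0.0404
dark (0.8151, -0.0049, 110, 23, -84.0) z90 0.0251
dark (0.3607, -0.22, 108, 56, 70.6) z90 0.0301
dark (0.456, 0.0346, 47, 46, 4.4) z90 0.0333
dark (0.553, 0.149, 107, 34, -83.8) z90 0.0312
dark (0.5404, 0.3838, 104, 40, -89.0) z90 0.036
turn [ 0.4 -0.2 -9.1] shift [-23.43   1.6    2.89] j6 2.1 t 9.7
```

View pics/t2.png

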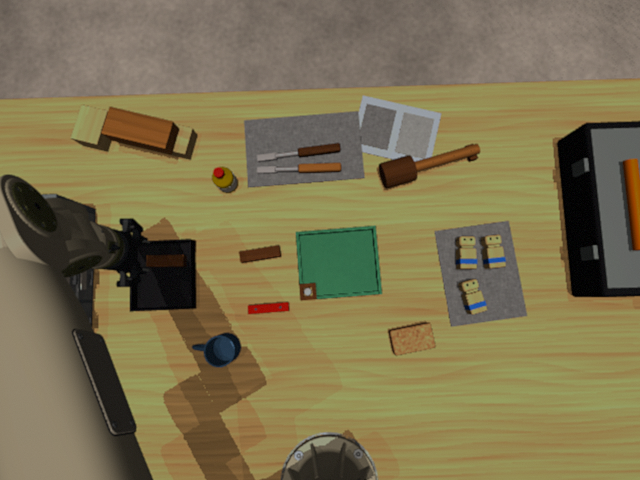

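The first offcut now lies in the bin at (163,262) and the second is still at (260,254).

Call:
carry_out(steps=[[[0,0,-9],[-23.4,1.6,2],100],[[0,0,-9],[-23.4,1.6,2],100],[[0,0,-9],[-23.4,1.6,2],100],[[0,0,-9],[-23.4,1.6,2],100],[[0,0,-9],[-23.4,1.6,2.5],100],[[0,0,-9],[-23.4,1.6,5],100],[[0,0,-9],[-23.4,1.6,5],100],[[0,0,-9],[-23.4,1.6,5],100]])

```text
clock: 10.75
tcp_pos: [0.5455, 0.1516, 0.0547]
orientation: [-0.0, 0.659, 0.752, -0.0]
wrist_force: [0.2, -0.1, 0.1]
finger_gap: 0.052
grip_force: 0.0
```

```bash
python3 wl.py w5 .02 .036;python3 -c "
from h import *
go(.5485,.152,-.035,7.5)"
```

```text
[0.5455 0.1516 0.0547] 0.052 [ 0.13  0.38 -0.22  0.98  0.    1.57]
(0.4431, -0.0359, 23, 10, -87.2)
(0.7935, 0.0233, 46, 10, -67.1)
(0.7567, 0.0463, 27, 20, 89.4)
(0.5558, 0.0451, 90, 46, 3.3)
(0.4199, 0.1377, 97, 22, -87.2)
(0.5487, 0.1533, 101, 28, -82.3)
(0.7078, 0.2268, 39, 10, -67.1)
turn [ 0. -0. -0.] shift [0.01 0.25 9.02] j6 1.57 t 10.8
```

Call:
carry_out(steps=[[[0,0,0],[0.1,0.3,3],100],[[0,0,0],[0.1,0.3,6],100],[[0,0,0],[0.1,0.3,8],100],[[0,0,0],[0.1,0.3,9],100],[[0,0,0],[0.1,0.3,9],100],[[0,0,0],[0.1,0.3,9],255],[[0,0,0],[0.1,0.3,9],255],[[0,0,0],[0.1,0.3,9],255]])

```text
clock: 11.8
tcp_pos: [0.5499, 0.1523, -0.0338]
orientation: [0.001, 0.66, 0.751, 0.001]
wrist_force: [0.2, -0.3, 6.6]
finger_gap: 0.0269
grip_force: 50.6
```

Call:
carry_out(steps=[[[0,0,0],[0,0,0],255],[[0,0,0],[0,0,-3],255],[[0,0,0],[0,0,-7],255],[[0,0,0],[0,0,-13],255],[[0,0,0],[0,0,-13],255],[[0,0,0],[0,0,-13],255],[[0,0,0],[0,0,-13],255],[[0,0,0],[0,0,-13],255]])

```text
clock: 12.8
tcp_pos: [0.5474, 0.1519, 0.0932]
orientation: [-0.001, 0.66, 0.751, -0.001]
wrist_force: [-0.8, -0.0, -1.5]
finger_gap: 0.0271
grip_force: 49.9
```

```bash
python3 -c "
from h import *
go(.475,.385,.10,2)"
```

```text
turn [-0.2  0.   5.4] shift [24.05 -4.17 -0.66] j6 1.57 t 12.8
```

Call:
carry_out(steps=[[[0,0,5],[6,-1,0],255],[[0,0,5],[12,-2,0],255],[[0,0,5],[18,-3,0],255],[[0,0,5],[24,-4.2,0],255],[[0,0,5],[24,-4.2,0],255],[[0,0,5],[24,-4.2,4],255],[[0,0,5],[24,-4.2,8],255],[[0,0,5],[24,-4.2,11],255]])

```text
clock: 13.8
tcp_pos: [0.475, 0.3829, -0.0177]
orientation: [-0.0, 0.692, 0.722, -0.002]
wrist_force: [0.1, 0.3, -0.9]
finger_gap: 0.0271
grip_force: 49.9
```

Call:
carry_out(steps=[[[0,0,0],[0,0,0],255],[[0,0,0],[0,0,0],255],[[0,0,0],[0,0,0],120],[[0,0,0],[0,0,0],120],[[0,0,0],[0,0,0],120],[[0,0,0],[0,0,-5],120],[[0,0,0],[0,0,-9],120],[[0,0,0],[0,0,-15],120]])

```text
clock: 14.8
tcp_pos: [0.4748, 0.384, 0.135]
orientation: [-0.0, 0.692, 0.722, -0.001]
wrist_force: [-0.2, 0.9, 0.3]
finger_gap: 0.0452
grip_force: 0.0
```

```bash
python3 look.py | grep -E "dark|top|scene|green|red"; cat > fix.py <<'E'
from h import *
# fixture frame from batten (top+scene mean) and pin block centre
pin=np.array([.4520,.0355]);a=np.radians(3.0)
A=np.array([[np.cos(a),-np.sin(a)],[np.sin(a),np.cos(a)]])
f=lambda x,y: pin+A@np.array([x,y])/1000
E
python3 -c "
from fix import *
print('batten c',f(-32,100),'tray c now',f(65,-80),'corner',f(150,-180),'home',f(80,65))
# push points: finger centre 12 mm outside +x wall (tray x=100+12), at tray y=65: rel hole (192,130)
for th in range(-90,1,15):
    t=np.radians(th);x,y=194,130
    print(th,f(x*np.cos(t)-y*np.sin(t),x*np.sin(t)+y*np.cos(t)).round(3))
"
```

```text
top
red (0.4151, 0.1332, 98, 20, -87.1) z90 0.0242
red (0.7581, 0.2546, 21, 20, -0.2) z90 0.1118
green (0.5203, -0.0405, 196, 167, -87.1) z90 0.0083
dark (0.452, 0.036, 37, 37, 2.7) z90 0.0323
dark (0.4779, 0.3832, 108, 29, -86.9) z90 0.0349
dark (0.5383, 0.3805, 97, 30, 88.3) z90 0.0352
dark (0.7222, -0.1898, 95, 50, 70.6) z90 0.0488
dark (0.7766, -0.3879, 32, 14, -74.8) z90 0.0408
dark (0.8066, -0.0017, 105, 22, -84.2) z90 0.024
scene
red (0.7047, 0.2926, 24, 21, -47.5) z90 None
red (0.4156, 0.1352, 98, 20, -87.2) z90 0.0257
green (0.5258, -0.0424, 204, 175, -87.2) z90 0.0099
dark (0.7618, -0.2747, 257, 65, -75.6) z90 0.0409
dark (0.815, -0.005, 110, 23, -83.9) z90 0.0254
dark (0.3599, -0.2198, 108, 54, 70.6) z90 0.0313
dark (0.4561, 0.035, 47, 45, 0.5) z90 0.033
dark (0.541, 0.384, 104, 40, 89.1) z90 0.036
dark (0.4802, 0.386, 113, 39, -87.1) z90 0.0361
batten c [0.41481026 0.1336882 ] tray c now [ 0.5210978  -0.04098853] corner [ 0.6112149  -0.13640292] home [0.52848853 0.1045978 ]
-90 [ 0.592 -0.151]
-75 [ 0.636 -0.109]
-60 [ 0.667 -0.056]
-45 [0.683 0.002]
-30 [0.684 0.063]
-15 [0.669 0.122]
0 [0.639 0.175]
```

Both offcuts lie in the bin at (0.478,0.383) and (0.538,0.381), and the fixture model fits. Next is the swing.

```bash
python3 -c "
from fix import *
p=f(130,-(100+80-0+11+10));print(p)
# pushing line: wall outside at hole+180; finger centre at 191 (contact)
go(p[0],p[1],.08,3)
# rows for an 18 deg arc: tool x = -tray x, tool y = tray y (tool frame at call start), z down
r=np.array([191,130])
for i in range(1,9):
    t=np.radians(18*i/8);c=np.array([[np.cos(t),-np.sin(t)],[np.sin(t),np.cos(t)]])@r-r
    print(-18*i/8,[-c[0]/10,c[1]/10])
"
```

```text
[ 0.59234137 -0.15842086]
turn [ 0.6 -0.4 -0.6] shift [-55.03   8.86   6.04] j6 2.08 t 14.9
-2.25 [np.float64(0.525103012670084), np.float64(0.7398399521276104)]
-4.5 [np.float64(1.0788471701592415), np.float64(1.4584940669325022)]
-6.75 [np.float64(1.6603786391127984), np.float64(2.154854231858741)]
-9.0 [np.float64(2.2688007401558705), np.float64(2.8278467100052014)]
-11.25 [np.float64(2.903175330507966), np.float64(3.476433795750046)]
-13.5 [np.float64(3.562524250531149), np.float64(4.099615414817589)]
-15.75 [np.float64(4.245830831981303), np.float64(4.6964306663203335)]
-18.0 [np.float64(4.952041465636884), np.float64(5.26595930439849)]
```

Call:
carry_out(steps=[[[0,0,0],[-55,8.9,0],255],[[0,0,0],[-55,8.9,0],255],[[0,0,0],[-55,8.9,0],255],[[0,0,0],[-55,8.9,0],255],[[0,0,0],[-55,8.9,0],255],[[0,0,0],[-55,8.9,0],255],[[0,0,0],[-55,8.9,0],255],[[0,0,0],[-55,8.9,0],255]])

```text
clock: 15.9
tcp_pos: [0.5768, -0.1071, 0.1349]
orientation: [0.0, 0.692, 0.722, 0.0]
wrist_force: [2.0, 0.7, 0.7]
finger_gap: 0.0002
grip_force: 0.0
```

```bash
python3 -c "
from fix import *
go(.5923,-.1584,-.024,3)
p,d,c=shot('wrist','w6')"
```

```text
turn [ 0.   0.  -0.6] shift [-5.19  1.32 15.89] j6 1.21 t 15.9
```

View pics/w6.png

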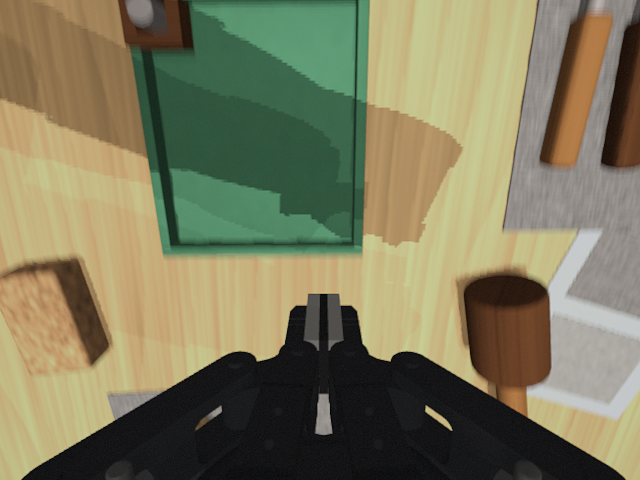

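The shut fingers at (322,300) are outside the tray's right wall, whose edge is at row 250. The mallet is clear.

Call:
carry_out(steps=[[[0,0,0],[-5.2,1.3,1],255],[[0,0,0],[-5.2,1.3,5],255],[[0,0,0],[-5.2,1.3,9],255],[[0,0,0],[-5.2,1.3,12],255],[[0,0,0],[-5.2,1.3,14.5],255],[[0,0,0],[-5.2,1.3,15.9],255],[[0,0,0],[-5.2,1.3,15.9],255],[[0,0,0],[-5.2,1.3,15.9],255]])

```text
clock: 16.95
tcp_pos: [0.5927, -0.1567, -0.0232]
orientation: [0.001, 0.692, 0.722, 0.0]
wrist_force: [0.1, -0.6, -0.4]
finger_gap: -0.0001
grip_force: 0.0
```

Call:
carry_out(steps=[[[0,0,0],[0.3,0,0],255],[[0,0,0],[0.6,0,0],255],[[0,0,0],[0.8,0,0],255],[[0,0,0],[1.0,0,0],255],[[0,0,0],[1.1,0,0],255],[[0,0,0],[1.2,0,0],255],[[0,0,0],[1.2,0,0],255],[[0,0,0],[1.2,0,0],255]])

```text
clock: 17.95
tcp_pos: [0.5918, -0.1449, -0.024]
orientation: [0.001, 0.692, 0.722, 0.0]
wrist_force: [1.9, -3.9, -0.7]
finger_gap: -0.0
grip_force: 1.5
```

```bash
python3 -c "
from h import *
s=env.get_state();print(s['wrist_force'],s['tcp_pos'])
p,d,c=shot('wrist','w7');P=cloud(d,c)
for v in range(284,310,3): print(v,P[v,315].round(3),P[v,331].round(3))"
```

```text
[ 1.93882658 -3.85203551 -0.74676802] [ 0.59183549 -0.144913   -0.02400735]
284 [ 0.588 -0.128  0.024] [ 0.594 -0.128  0.024]
287 [ 0.588 -0.129  0.025] [ 0.594 -0.129  0.025]
290 [ 0.588 -0.131  0.024] [ 0.594 -0.131  0.024]
293 [ 0.588 -0.132  0.024] [ 0.594 -0.131  0.025]
296 [ 0.588 -0.134  0.024] [ 0.594 -0.133  0.025]
299 [ 0.588 -0.134  0.025] [ 0.594 -0.134  0.025]
302 [ 0.588 -0.136  0.024] [ 0.594 -0.135  0.025]
305 [ 0.588 -0.136  0.027] [ 0.594 -0.135  0.028]
308 [ 0.588 -0.135  0.03 ] [ 0.594 -0.135  0.03 ]
```

Contact is made with a 4 N push. Now I'll swing the tray in arcs.

Call:
carry_out(steps=[[[0,0,-2.25],[0.53,0.74,0],255],[[0,0,-4.5],[1.08,1.46,0],255],[[0,0,-6.75],[1.66,2.15,0],255],[[0,0,-9],[2.27,2.83,0],255],[[0,0,-11.25],[2.9,3.48,0],255],[[0,0,-13.5],[3.56,4.1,0],255],[[0,0,-15.75],[4.25,4.7,0],255],[[0,0,-18],[4.95,5.27,0],255]])

```text
clock: 19.0
tcp_pos: [0.6423, -0.0924, -0.0242]
orientation: [0.0, 0.569, 0.822, 0.0]
wrist_force: [-0.9, -3.7, 1.7]
finger_gap: 0.0002
grip_force: 1.7
```

Call:
carry_out(steps=[[[0,0,-2.25],[0.53,0.74,0],255],[[0,0,-4.5],[1.08,1.46,0],255],[[0,0,-6.75],[1.66,2.15,0],255],[[0,0,-9],[2.27,2.83,0],255],[[0,0,-11.25],[2.9,3.48,0],255],[[0,0,-13.5],[3.56,4.1,0],255],[[0,0,-15.75],[4.25,4.7,0],255],[[0,0,-18],[4.95,5.27,0],255]])

```text
clock: 20.0
tcp_pos: [0.6742, -0.0275, -0.0242]
orientation: [0.0, 0.434, 0.901, 0.0]
wrist_force: [1.9, -3.8, 2.7]
finger_gap: 0.0003
grip_force: 1.7
```

```bash
python3 look.py | grep -E "green|top|scene|red"; python3 -c "
from fix import *
s=env.get_state();q=np.linalg.inv(A)@(s['tcp_pos'][:2]-pin)*1000;print(s['tcp_pos'],q,np.hypot(*q))
T=rot(s['orientation']).as_matrix();print('yaw y',np.degrees(np.arctan2(T[1,1],T[0,1])), 'tray angle if aligned vs home', np.degrees(np.arctan2(T[1,1],T[0,1]))-93)
th=np.radians(np.degrees(np.arctan2(T[1,1],T[0,1]))-93);print('finger in tray frame',np.array([[np.cos(th),np.sin(th)],[-np.sin(th),np.cos(th)]])@q)
shot('top','t3')"
```

```text
top
red (0.7581, 0.2546, 21, 20, -0.2) z90 0.1119
green (0.5551, 0.1278, 24, 16, -46.2) z90 0.0253
scene
red (0.7047, 0.2926, 24, 21, -47.5) z90 None
green (0.5447, 0.0005, 208, 135, -49.5) z90 0.0096
[ 0.67441397 -0.02641889 -0.02423109] [218.8685773  -73.47428342] 230.87209543889054
yaw y 38.57105343254009 tray angle if aligned vs home -54.42894656745991
finger in tray frame [187.08209787 135.28567223]
```

View pics/t3.png

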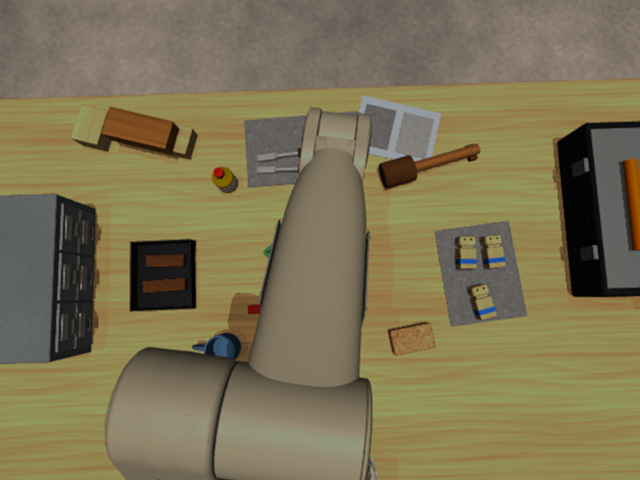

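The tray is following, the bin holds both offcuts, and one figure has been knocked to (484,302). I'll continue the swing.

Call:
carry_out(steps=[[[0,0,-2.25],[0.53,0.74,0],255],[[0,0,-4.5],[1.08,1.46,0],255],[[0,0,-6.75],[1.66,2.15,0],255],[[0,0,-9],[2.27,2.83,0],255],[[0,0,-11.25],[2.9,3.48,0],255],[[0,0,-13.5],[3.56,4.1,0],255],[[0,0,-15.75],[4.25,4.7,0],255],[[0,0,-18],[4.95,5.27,0],255]])

```text
clock: 21.15
tcp_pos: [0.6845, 0.0442, -0.0242]
orientation: [-0.0, 0.288, 0.958, 0.0]
wrist_force: [1.3, -1.4, 0.4]
finger_gap: -0.0002
grip_force: 0.8
```

Call:
carry_out(steps=[[[0,0,-2.25],[0.53,0.74,0],255],[[0,0,-4.5],[1.08,1.46,0],255],[[0,0,-6.75],[1.66,2.15,0],255],[[0,0,-9],[2.27,2.83,0],255],[[0,0,-11.25],[2.9,3.48,0],255],[[0,0,-13.5],[3.56,4.1,0],255],[[0,0,-15.75],[4.25,4.7,0],255],[[0,0,-18],[4.95,5.27,0],255]])

```text
clock: 22.15
tcp_pos: [0.6723, 0.1154, -0.0241]
orientation: [0.0, 0.134, 0.991, 0.0]
wrist_force: [0.9, -1.7, 0.2]
finger_gap: 0.0001
grip_force: 0.9
```

```bash
cat > tr.py <<'E'
from fix import *
s=env.get_state();q=np.linalg.inv(A)@(s['tcp_pos'][:2]-pin)*1000
T=rot(s['orientation']).as_matrix();d=np.degrees(np.arctan2(T[1,1],T[0,1]))-93;th=np.radians(d)
print(s['tcp_pos'],s['wrist_force'].round(1),'angle',d,'finger in tray frame',np.array([[np.cos(th),np.sin(th)],[-np.sin(th),np.cos(th)]])@q)
E
python3 tr.py
```

```text
[ 0.67232309  0.11538576 -0.02409631] [ 0.9 -1.7  0.2] angle -18.422399052964224 finger in tray frame [191.14533412 135.60037289]
```

Call:
carry_out(steps=[[[0,0,-2],[0.47,0.66,0],255],[[0,0,-4],[0.95,1.3,0],255],[[0,0,-6],[1.46,1.93,0],255],[[0,0,-8],[2.0,2.53,0],255],[[0,0,-10],[2.55,3.12,0],255],[[0,0,-12],[3.12,3.69,0],255],[[0,0,-14],[3.71,4.24,0],255],[[0,0,-15.75],[4.25,4.7,0],255]])

```text
clock: 23.15
tcp_pos: [0.6438, 0.172, -0.0242]
orientation: [0.0, -0.003, 1.0, 0.0]
wrist_force: [2.4, -1.5, 1.0]
finger_gap: 0.0001
grip_force: 0.9
```

```bash
python3 tr.py; python3 wl.py w8 .018 .030
```

```text
[ 0.64380242  0.1719672  -0.02416973] [ 2.4 -1.5  1. ] angle -2.6979654037633196 finger in tray frame [192.51913941 135.45422562]
[ 0.6438  0.172  -0.0242] 0.0001 [ 0.14  0.62 -0.03  0.93  0.    0.14]
(0.6033, 0.1129, 146, 76, -89.7)
```

View pics/w8.png

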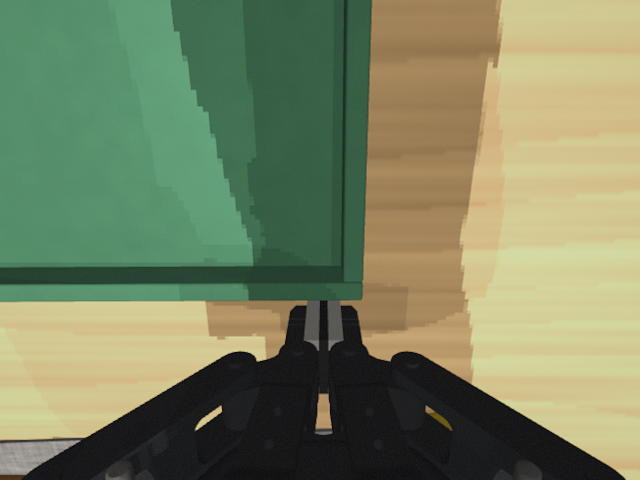

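The finger holds the wall at (322,298), with the tray about 2.7° short of home. A final gentle push.

Call:
carry_out(steps=[[[0,0,-0.5],[0.12,0.16,0],255],[[0,0,-1],[0.23,0.33,0],255],[[0,0,-1.5],[0.35,0.5,0],255],[[0,0,-2],[0.47,0.66,0],255],[[0,0,-2.5],[0.58,0.8,0],255],[[0,0,-2.7],[0.64,0.8,0],255],[[0,0,-2.7],[0.7,0.8,0],255],[[0,0,-2.7],[0.7,0.8,0],255]])

```text
clock: 24.2
tcp_pos: [0.6374, 0.1801, -0.0241]
orientation: [0.0, -0.025, 1.0, 0.001]
wrist_force: [4.3, 2.2, -1.2]
finger_gap: 0.0001
grip_force: 1.8
```

Call:
carry_out(steps=[[[0,0,0],[0.05,0,0],255],[[0,0,0],[0.1,0,0],255],[[0,0,0],[0.15,0,0],255],[[0,0,0],[0.15,0,0],255],[[0,0,0],[0.15,0,0],255],[[0,0,0],[0.15,0,0],255],[[0,0,0],[0.15,0,0],255],[[0,0,0],[0.15,0,0],255]])

```text
clock: 25.2
tcp_pos: [0.6356, 0.1794, -0.0242]
orientation: [0.0, -0.025, 1.0, 0.0]
wrist_force: [2.2, 2.5, -1.4]
finger_gap: -0.0001
grip_force: 1.7
```

```bash
python3 tr.py; python3 look.py | grep -E "green|top|scene|red"
```

```text
[ 0.63555405  0.17940561 -0.02416872] [ 2.2  2.5 -1.4] angle -0.12355485777676734 finger in tray frame [190.54431122 134.51312528]
top
red (0.4168, 0.0979, 27, 17, 88.3) z90 0.025
green (0.5288, 0.1025, 200, 166, 3.0) z90 0.0082
scene
red (0.7046, 0.2927, 24, 21, -47.9) z90 None
red (0.4166, 0.0986, 25, 19, -84.1) z90 0.0255
green (0.532, 0.0994, 206, 177, 3.1) z90 0.0095
```

Call:
carry_out(steps=[[[0,0,0],[0.05,0,0],255],[[0,0,0],[0.1,0,0],255],[[0,0,0],[0.15,0,0],255],[[0,0,0],[0.2,0,0],255],[[0,0,0],[0.2,0,0],255],[[0,0,0],[0.2,0,0],255],[[0,0,0],[0.2,0,0],255],[[0,0,0],[0.2,0,0],255]])

```text
clock: 26.3
tcp_pos: [0.6354, 0.1792, -0.0238]
orientation: [0.002, -0.025, 1.0, 0.0]
wrist_force: [6.9, 3.1, -2.1]
finger_gap: 0.0001
grip_force: 3.5
```

```bash
python3 tr.py
```

```text
[ 0.63541513  0.17921125 -0.02377491] [ 6.9  3.1 -2.1] angle -0.14075650041121435 finger in tray frame [190.35547223 134.38313969]
```

Call:
carry_out(steps=[[[0,0,0],[0.1,0,0],255],[[0,0,0],[0.2,0,0],255],[[0,0,0],[0.3,0,0],255],[[0,0,0],[0.3,0,0],255],[[0,0,0],[0.3,0,0],255],[[0,0,0],[0.3,0,0],255],[[0,0,0],[0.3,0,0],255],[[0,0,0],[0.3,0,0],255]])

```text
clock: 27.3
tcp_pos: [0.6356, 0.1792, -0.0227]
orientation: [0.004, -0.025, 1.0, 0.0]
wrist_force: [12.1, 2.6, -2.9]
finger_gap: 0.0001
grip_force: 6.0
```

Call:
carry_out(steps=[[[0,0,0],[-1,0,0],255],[[0,0,0],[-3,0,0],255],[[0,0,0],[-3,0,-2],255],[[0,0,0],[-3,0,-7],255],[[0,0,0],[-3,0,-12],255],[[0,0,0],[-3,0,-17],100],[[0,0,0],[-3,0,-17],100],[[0,0,0],[-3,0,-17],100]])

```text
clock: 28.3
tcp_pos: [0.6593, 0.18, 0.1448]
orientation: [-0.001, -0.025, 1.0, -0.0]
wrist_force: [0.1, 0.0, -0.0]
finger_gap: 0.0517
grip_force: 0.0
```

```bash
python3 look.py | grep -E "green|top|scene|red|dark|pale|blue"; python3 -c "
from h import *
shot('top','t4')
go(.52,-.25,.14,87)"
```

```text
top
red (0.4168, 0.0979, 27, 17, 88.3) z90 0.0234
green (0.527, 0.1023, 197, 166, 2.8) z90 0.0083
blue (0.394, -0.39, 41, 9, -76.0) z90 0.0428
blue (0.5141, -0.3537, 39, 7, 88.3) z90 0.0433
blue (0.5139, -0.4222, 40, 9, -83.6) z90 0.0436
dark (0.4146, 0.1494, 64, 21, -86.9) z90 0.0243
dark (0.4512, 0.0335, 36, 36, 88.6) z90 0.0323
dark (0.7218, -0.1888, 93, 48, 68.6) z90 0.0486
dark (0.7643, -0.3406, 130, 15, -75.1) z90 0.0413
dark (0.8065, -0.0014, 106, 22, -84.2) z90 0.0237
pale (0.3369, -0.2274, 65, 60, -80.5) z90 0.0377
pale (0.4166, -0.3837, 81, 45, 14.7) z90 0.0426
pale (0.5349, -0.354, 78, 44, -1.5) z90 0.0426
pale (0.5364, -0.4191, 79, 46, 4.6) z90 0.0429
pale (0.7223, -0.2207, 48, 17, -75.6) z90 0.0545
pale (0.774, -0.3216, 167, 26, -75.3) z90 0.0471
scene
red (0.7038, 0.2935, 22, 20, 49.4) z90 None
red (0.4166, 0.0989, 26, 18, -85.6) z90 0.0252
green (0.5319, 0.0991, 206, 177, 2.9) z90 0.0097
blue (0.5136, -0.4212, 41, 10, -85.4) z90 0.0438
blue (0.5125, -0.3524, 40, 10, 86.8) z90 0.0435
blue (0.3934, -0.3888, 40, 9, -74.2) z90 0.0427
dark (0.7609, -0.2758, 255, 65, -76.9) z90 0.0389
dark (0.8149, -0.0048, 110, 23, -83.9) z90 0.0252
dark (0.3611, -0.2202, 108, 57, 70.6) z90 0.0313
dark (0.4549, 0.0315, 49, 48, -0.8) z90 0.033
dark (0.417, 0.1535, 59, 21, -87.5) z90 0.0273
dark (0.4752, 0.3468, 71, 33, -45.4) z90 0.036
pale (0.7686, -0.2953, 213, 67, -75.7) z90 0.0475
pale (0.5398, -0.419, 86, 42, 3.4) z90 0.0432
pale (0.5388, -0.3534, 86, 42, -2.3) z90 0.0431
pale (0.4204, -0.3828, 86, 44, 13.3) z90 0.043
pale (0.3417, -0.2305, 69, 64, 3.7) z90 0.0388
turn [-0.1 -0.3  5.9] shift [ 16.02 -42.27   0.44] j6 0.1 t 28.45
```

View pics/t4.png

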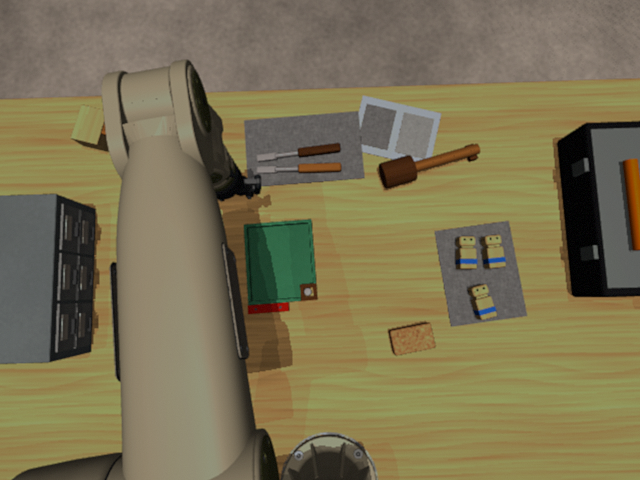

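The tray lies flush along the batten, centred at (281,262). The figures are at (468,252), (494,251) and (484,302).

Call:
carry_out(steps=[[[0,0,6],[16,-47,0],100],[[0,0,6],[16,-47,0],100],[[0,0,6],[16,-47,0],100],[[0,0,6],[16,-47,0],100],[[0,0,6],[16,-47,0],100],[[0,0,6],[16,-47,0],100],[[0,0,6],[16,-47,0],100],[[0,0,6],[16,-47,0],100]])

```text
clock: 29.45
tcp_pos: [0.5225, -0.2982, 0.1443]
orientation: [-0.001, 0.027, 1.0, 0.001]
wrist_force: [0.8, 0.2, 0.5]
finger_gap: 0.0518
grip_force: 0.0
```

```bash
python3 wl.py w9 .03 .05; python3 -c "
from h import *
go(.5295,-.3538,-.026,88.3)"
```

```text
[ 0.5225 -0.2982  0.1443] 0.0518 [-0.65  0.38  0.03  1.22 -0.   -0.6 ]
(0.6956, -0.6112, 132, 24, -1.7)
(0.5346, -0.4186, 80, 45, 5.4)
(0.5337, -0.354, 80, 42, -2.2)
(0.4163, -0.3836, 80, 43, 14.2)
turn [-0.2 -0.2 -1.8] shift [-1.22 -4.71 17.02] j6 -0.6 t 29.5
```

Call:
carry_out(steps=[[[0,0,-1.8],[-1.2,-5.7,2],100],[[0,0,-1.8],[-1.2,-5.7,6],100],[[0,0,-1.8],[-1.2,-5.7,8],100],[[0,0,-1.8],[-1.2,-5.7,8],100],[[0,0,-1.8],[-1.2,-5.7,8],100],[[0,0,-1.8],[-1.2,-5.7,8],100],[[0,0,-1.8],[-1.2,-5.7,8],100],[[0,0,-1.8],[-1.2,-5.7,8],100]])

```text
clock: 30.5
tcp_pos: [0.5335, -0.3545, 0.0665]
orientation: [0.0, 0.011, 1.0, -0.0]
wrist_force: [-0.7, -0.6, 1.0]
finger_gap: 0.0518
grip_force: 0.0
```

```bash
python3 wl.py w10 .03 .05; python3 -c "
from h import *
go(.5285,-.3538,-.026,88.3)"
```

```text
[ 0.5335 -0.3545  0.0665] 0.0518 [-0.71  0.5   0.01  1.08  0.   -0.69]
(0.7117, -0.2355, 22, 12, 88.8)
(0.5342, -0.4194, 79, 43, 5.1)
(0.5333, -0.3542, 79, 41, -1.3)
(0.4234, -0.3825, 65, 41, 15.2)
turn [-0.   0.   0.4] shift [0.5  0.06 9.23] j6 -0.69 t 30.55
```

Call:
carry_out(steps=[[[0,0,0],[0.5,0.1,3],100],[[0,0,0],[0.5,0.1,6],100],[[0,0,0],[0.5,0.1,8],100],[[0,0,0],[0.5,0.1,9.2],100],[[0,0,0],[0.5,0.1,9.2],100],[[0,0,0],[0.5,0.1,9.2],255],[[0,0,0],[0.5,0.1,9.2],255],[[0,0,0],[0.5,0.1,9.2],255]], force=50)

```text
clock: 31.55
tcp_pos: [0.5288, -0.3538, -0.0253]
orientation: [0.001, 0.012, 1.0, -0.0]
wrist_force: [0.5, 0.4, 2.8]
finger_gap: 0.0391
grip_force: 51.8
```

Call:
carry_out(steps=[[[0,0,0],[0,0,0],255],[[0,0,0],[0,0,-2],255],[[0,0,0],[0,0,-6],255],[[0,0,0],[0,0,-12],255],[[0,0,0],[0,0,-12],255],[[0,0,0],[0,0,-12],255],[[0,0,0],[0,0,-12],255],[[0,0,0],[0,0,-12],255]])

```text
clock: 32.55
tcp_pos: [0.5273, -0.3525, 0.092]
orientation: [-0.001, 0.012, 1.0, 0.001]
wrist_force: [-0.0, 0.1, -1.0]
finger_gap: 0.0394
grip_force: 51.5
```

```bash
cat > pl.py <<'E'
from fix import *
import sys
# tray-frame target of the figure's centre; grip is 6 mm behind the centre along tool -x... given as 3rd number (mm)
x,y,g,z=[float(a) for a in sys.argv[1:5]]
c=f(80+x-g,65+y);print(c);go(c[0],c[1],z,93)
E
python3 pl.py 46 34 5 .09
```

```text
[0.56765291 0.14069697]
turn [ 0.1 -0.1 -4.3] shift [-2.89 49.4   0.3 ] j6 -0.69 t 32.55
```

Call:
carry_out(steps=[[[0,0,-4.3],[-2.9,49.4,0],255],[[0,0,-4.3],[-2.9,49.4,0],255],[[0,0,-4.3],[-2.9,49.4,0],255],[[0,0,-4.3],[-2.9,49.4,0],255],[[0,0,-4.3],[-2.9,49.4,0],255],[[0,0,-4.3],[-2.9,49.4,0],255],[[0,0,-4.3],[-2.9,49.4,0],255],[[0,0,-4.3],[-2.9,49.4,0],255]])

```text
clock: 33.55
tcp_pos: [0.5681, 0.1421, 0.0931]
orientation: [-0.0, -0.026, 1.0, -0.0]
wrist_force: [2.0, 0.4, -0.5]
finger_gap: 0.0387
grip_force: 51.5
```

```bash
python3 pl.py 46 34 5 -.015
```

```text
[0.56765291 0.14069697]
turn [-0.  -0.1  0. ] shift [ 0.04 -0.13 10.81] j6 0.06 t 33.55
```

Call:
carry_out(steps=[[[0,0,0],[0,-0.1,4],255],[[0,0,0],[0,-0.1,7],255],[[0,0,0],[0,-0.1,9],255],[[0,0,0],[0,-0.1,10.2],255],[[0,0,0],[0,-0.1,10.8],255],[[0,0,0],[0,-0.1,10.8],255],[[0,0,0],[0,-0.1,10.8],255],[[0,0,0],[0,-0.1,10.8],110]])

```text
clock: 34.55
tcp_pos: [0.5695, 0.1389, -0.0132]
orientation: [0.001, -0.026, 1.0, 0.0]
wrist_force: [0.4, -0.8, -0.2]
finger_gap: 0.0488
grip_force: 0.0
```

Call:
carry_out(steps=[[[0,0,0],[0,0,0],110],[[0,0,0],[0,0,0],110],[[0,0,0],[0,0,-1],110],[[0,0,0],[0,0,-4],110],[[0,0,0],[0,0,-8],110],[[0,0,0],[0,0,-12],110],[[0,0,0],[0,0,-15],110],[[0,0,0],[0,0,-15],100]])

```text
clock: 35.55
tcp_pos: [0.5709, 0.1392, 0.1396]
orientation: [0.003, -0.026, 1.0, 0.0]
wrist_force: [0.2, 1.0, -0.4]
finger_gap: 0.0521
grip_force: 0.0
```

```bash
python3 look.py | grep -E "green|top|scene|pale|blue"; python3 -c "
from h import *
go(.530,-.4192,.07,94.8)"
```

```text
top
green (0.5272, 0.1027, 196, 167, 2.7) z90 0.0084
blue (0.394, -0.39, 41, 9, -76.0) z90 0.0434
blue (0.514, -0.4222, 41, 10, -84.6) z90 0.043
pale (0.3369, -0.2274, 65, 60, -80.5) z90 0.0379
pale (0.4166, -0.3837, 81, 45, 14.7) z90 0.0428
pale (0.5364, -0.4191, 79, 46, 4.6) z90 0.0426
pale (0.7216, -0.2213, 49, 16, -75.6) z90 0.0534
pale (0.774, -0.3216, 167, 26, -75.3) z90 0.0474
scene
green (0.5315, 0.099, 205, 177, 3.1) z90 0.0099
blue (0.5137, -0.4212, 41, 10, -85.4) z90 0.0434
blue (0.3935, -0.3891, 41, 9, -74.2) z90 0.0436
pale (0.7682, -0.2938, 216, 67, -75.7) z90 0.0482
pale (0.54, -0.4189, 87, 42, 3.4) z90 0.0433
pale (0.4202, -0.3838, 87, 44, 11.9) z90 0.043
pale (0.3418, -0.229, 65, 65, 7.6) z90 0.0387
turn [ 0.   0.  -1.8] shift [  6.77 -55.54   6.61] j6 0.05 t 35.65
```

Call:
carry_out(steps=[[[0,0,-1.8],[6.8,-55.5,0],100],[[0,0,-1.8],[6.8,-55.5,0],100],[[0,0,-1.8],[6.8,-55.5,0],100],[[0,0,-1.8],[6.8,-55.5,0],100],[[0,0,-1.8],[6.8,-55.5,0],100],[[0,0,-1.8],[6.8,-55.5,0],100],[[0,0,-1.8],[6.8,-55.5,0],100],[[0,0,-1.8],[6.8,-55.5,0],100]])

```text
clock: 36.65
tcp_pos: [0.5325, -0.3612, 0.1341]
orientation: [-0.001, -0.042, 0.999, 0.001]
wrist_force: [0.5, 0.3, 0.3]
finger_gap: 0.052
grip_force: 0.0
```

```bash
python3 wl.py w11 .03 .05; python3 -c "
from h import *
go(.5285,-.4197,-.026,95)"
```

```text
[ 0.5325 -0.3612  0.1341] 0.052 [-0.72  0.47  0.13  1.24  0.   -0.8 ]
(0.5346, -0.42, 78, 42, 4.7)
(0.6386, -0.6113, 284, 19, -0.2)
(0.417, -0.3846, 78, 41, 13.9)
turn [-0.2 -0.1 -0.6] shift [ 0.66 -4.89 15.96] j6 -0.81 t 36.7
```

Call:
carry_out(steps=[[[0,0,-0.3],[0.9,-5.8,2],100],[[0,0,-0.3],[0.9,-5.8,5],100],[[0,0,-0.3],[0.9,-5.8,7],100],[[0,0,-0.3],[0.9,-5.8,7],100],[[0,0,-0.3],[0.9,-5.8,7],100],[[0,0,-0.3],[0.9,-5.8,7],100],[[0,0,-0.3],[0.9,-5.8,7],100],[[0,0,-0.3],[0.9,-5.8,7],100]])

```text
clock: 37.7
tcp_pos: [0.5299, -0.4185, 0.0664]
orientation: [0.0, -0.044, 0.999, -0.0]
wrist_force: [-0.2, 0.1, -0.1]
finger_gap: 0.0519
grip_force: 0.0
```

```bash
python3 wl.py w12 .03 .05; python3 -c "
from h import *
go(.5285,-.4197,-.026,95)"
```

```text
[ 0.5299 -0.4185  0.0664] 0.0519 [-0.79  0.56  0.12  1.12  0.   -0.88]
(0.5339, -0.4205, 79, 41, 5.1)
(0.5948, -0.6119, 217, 20, -0.1)
(0.4222, -0.3847, 67, 42, 12.2)
turn [-0.   0.   0.1] shift [ 0.14 -0.1   9.23] j6 -0.88 t 37.75
```

Call:
carry_out(steps=[[[0,0,0],[0.1,-0.15,3],100],[[0,0,0],[0.1,-0.15,6],100],[[0,0,0],[0.1,-0.15,8],100],[[0,0,0],[0.1,-0.15,9.2],100],[[0,0,0],[0.1,-0.15,9.2],100],[[0,0,0],[0.1,-0.15,9.2],255],[[0,0,0],[0.1,-0.15,9.2],255],[[0,0,0],[0.1,-0.15,9.2],255]])

```text
clock: 38.75
tcp_pos: [0.5293, -0.4205, -0.0252]
orientation: [0.001, -0.044, 0.999, -0.001]
wrist_force: [-0.3, 1.2, 2.4]
finger_gap: 0.0392
grip_force: 51.6
```

Call:
carry_out(steps=[[[0,0,0],[0,0,0],255],[[0,0,0],[0,0,-2],255],[[0,0,0],[0,0,-6],255],[[0,0,0],[0,0,-12],255],[[0,0,0],[0,0,-12],255],[[0,0,0],[0,0,-12],255],[[0,0,0],[0,0,-12],255],[[0,0,0],[0,0,-12],255]])

```text
clock: 39.75
tcp_pos: [0.5279, -0.4191, 0.0919]
orientation: [-0.001, -0.044, 0.999, 0.001]
wrist_force: [-0.5, 0.1, -1.3]
finger_gap: 0.0392
grip_force: 51.4
```

```bash
python3 pl.py -42 34 5 .09
```

```text
[0.47977351 0.13609141]
turn [ 0.1 -0.1  2.1] shift [-0.12 55.73  0.33] j6 -0.88 t 39.75
```

Call:
carry_out(steps=[[[0,0,2],[-0.1,55.7,0],255],[[0,0,2],[-0.1,55.7,0],255],[[0,0,2],[-0.1,55.7,0],255],[[0,0,2],[-0.1,55.7,0],255],[[0,0,2],[-0.1,55.7,0],255],[[0,0,2],[-0.1,55.7,0],255],[[0,0,2],[-0.1,55.7,0],255],[[0,0,2],[-0.1,55.7,0],255]])

```text
clock: 40.75
tcp_pos: [0.4846, 0.08, 0.0934]
orientation: [-0.0, -0.027, 1.0, 0.0]
wrist_force: [1.2, 0.3, -0.4]
finger_gap: 0.0391
grip_force: 51.3
```

```bash
python3 pl.py -42 34 5 .09; python3 pl.py -42 34 5 .09;python3 -c "
from h import *
s=env.get_state();print(s['tcp_pos'],s['finger_gap'])"
```

```text
[0.47977351 0.13609141]
turn [ 0.  -0.   0.1] shift [0.18 5.63 0.34] j6 -0.05 t 40.75
[0.47977351 0.13609141]
turn [ 0.  -0.   0.1] shift [0.18 5.63 0.34] j6 -0.05 t 40.75
[0.4846183  0.0799994  0.09336223] 0.03909789330901577
```

Call:
carry_out(steps=[[[0,0,0],[0.2,3,0],255],[[0,0,0],[0.2,5.6,0],255],[[0,0,0],[0.2,5.6,0],255],[[0,0,0],[0.2,5.6,2],255],[[0,0,0],[0.2,5.6,5],255],[[0,0,0],[0.2,5.6,7],255],[[0,0,0],[0.2,5.6,7],255],[[0,0,0],[0.2,5.6,7],255]])

```text
clock: 41.75
tcp_pos: [0.4809, 0.1334, 0.0243]
orientation: [0.0, -0.026, 1.0, -0.0]
wrist_force: [0.3, 0.9, 0.1]
finger_gap: 0.0388
grip_force: 51.4
```

```bash
python3 pl.py -42 34 5 -.015; python3 wl.py w13 .03 .055
```

```text
[0.47977351 0.13609141]
turn [-0.  0.  0.] shift [0.1  0.27 3.93] j6 0.06 t 41.75
[0.4809 0.1334 0.0243] 0.0388 [ 0.11  0.29 -0.43  0.85 -0.    0.06]
(0.5574, 0.3072, 62, 14, 18.4)
(0.4474, 0.0411, 38, 37, -87.0)
(0.3565, 0.2293, 37, 9, -87.0)
```

View pics/w13.png

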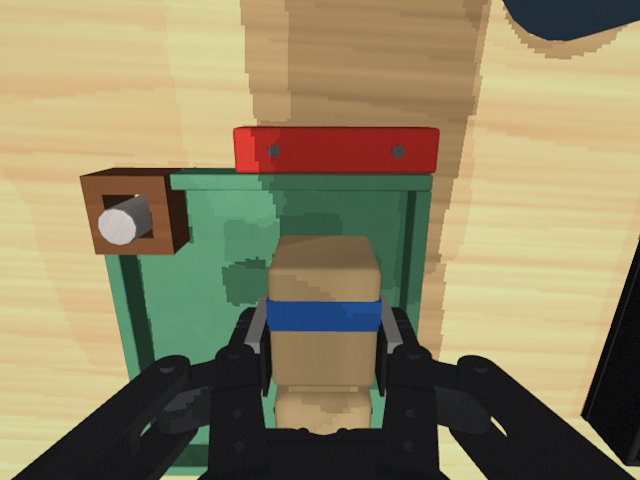

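The tray is flush with the batten (rows 173-180), the pin stands in its hole, and the figure is held over the tray at (322,330).

Call:
carry_out(steps=[[[0,0,0],[0.1,0.2,1],255],[[0,0,0],[0.1,0.2,2],255],[[0,0,0],[0.1,0.2,3],255],[[0,0,0],[0.1,0.2,3.6],255],[[0,0,0],[0.1,0.2,3.9],255],[[0,0,0],[0.1,0.2,3.9],255],[[0,0,0],[0.1,0.2,3.9],255],[[0,0,0],[0.1,0.2,3.9],110]])

```text
clock: 42.8
tcp_pos: [0.4797, 0.1359, -0.0148]
orientation: [0.001, -0.027, 1.0, 0.0]
wrist_force: [0.3, 0.5, -0.1]
finger_gap: 0.0487
grip_force: 0.0
```

Call:
carry_out(steps=[[[0,0,0],[0,0,0],110],[[0,0,0],[0,0,0],110],[[0,0,0],[0,0,-1],110],[[0,0,0],[0,0,-4],110],[[0,0,0],[0,0,-8],110],[[0,0,0],[0,0,-12],110],[[0,0,0],[0,0,-15],110],[[0,0,0],[0,0,-15],100]])

```text
clock: 43.8
tcp_pos: [0.4814, 0.1362, 0.1381]
orientation: [0.003, -0.027, 1.0, 0.0]
wrist_force: [-0.3, 0.1, -0.3]
finger_gap: 0.0516
grip_force: 0.0
```

```bash
python3 wl.py w14 .03 .055; python3 look.py | grep -E "green|top|pale"; python3 -c "
from h import *
go(.4105,-.385,.07,104.3)"
```

```text
[0.4814 0.1362 0.1381] 0.0516 [ 0.11  0.19 -0.26  1.12  0.    0.06]
(0.7243, -0.159, 68, 34, 11.8)
(0.5737, 0.1377, 86, 41, 1.3)
(0.5327, 0.3691, 79, 28, 89.0)
(0.4755, 0.3566, 62, 27, -86.9)
(0.4859, 0.1348, 81, 41, 1.8)
(0.5021, 0.3639, 169, 111, 1.2)
(0.4491, 0.0385, 39, 37, -86.9)
(0.3327, 0.3046, 25, 9, -86.9)
(0.3349, 0.2688, 31, 14, -18.8)
(0.3474, 0.2229, 59, 20, 54.8)
top
green (0.5272, 0.1023, 197, 167, 2.9) z90 0.0097
pale (0.3369, -0.2274, 65, 60, -80.5) z90 0.0378
pale (0.4166, -0.3841, 81, 45, 13.3) z90 0.0425
pale (0.7214, -0.2205, 47, 16, -75.6) z90 0.0537
pale (0.774, -0.3216, 167, 26, -75.3) z90 0.0474
green (0.5315, 0.0994, 205, 177, 2.8) z90 0.01
pale (0.7682, -0.2938, 216, 67, -75.7) z90 0.0479
pale (0.4202, -0.3838, 87, 44, 11.9) z90 0.043
pale (0.3421, -0.2294, 66, 65, 6.9) z90 0.0386
turn [  0.   -0.1 -11.2] shift [  9.59 -51.64   6.43] j6 0.06 t 43.95
```

Call:
carry_out(steps=[[[0,0,-11],[9.6,-51.6,0],100],[[0,0,-11],[9.6,-51.6,0],100],[[0,0,-11],[9.6,-51.6,0],100],[[0,0,-11],[9.6,-51.6,0],100],[[0,0,-11],[9.6,-51.6,0],100],[[0,0,-11],[9.6,-51.6,0],100],[[0,0,-11],[9.6,-51.6,0],100],[[0,0,-11],[9.6,-51.6,0],100]])

```text
clock: 44.95
tcp_pos: [0.4141, -0.3534, 0.1332]
orientation: [-0.001, -0.122, 0.992, 0.001]
wrist_force: [-0.0, -0.3, 0.0]
finger_gap: 0.0515
grip_force: 0.0
```

```bash
python3 -c "
from h import *
go(.4108,-.3855,-.026,104)"
```

```text
turn [ 0.1 -0.1  0.1] shift [ 1.08 -3.08 15.92] j6 -1.1 t 44.95
```

Call:
carry_out(steps=[[[0,0,0],[1.1,-3.1,2],100],[[0,0,0],[1.1,-3.1,5],100],[[0,0,0],[1.1,-3.1,7],100],[[0,0,0],[1.1,-3.1,7],100],[[0,0,0],[1.1,-3.1,7],100],[[0,0,0],[1.1,-3.1,7],100],[[0,0,0],[1.1,-3.1,7],100],[[0,0,0],[1.1,-3.1,7],100]])

```text
clock: 45.95
tcp_pos: [0.4125, -0.385, 0.0653]
orientation: [0.0, -0.123, 0.992, -0.0]
wrist_force: [-0.5, 0.5, -0.4]
finger_gap: 0.0519
grip_force: 0.0
```

```bash
python3 wl.py w15 .03 .05; python3 -c "
from h import *
go(.4108,-.3855,-.026,104)"
```

```text
[ 0.4125 -0.385   0.0653] 0.0519 [-0.89  0.36 -0.21  1.    0.   -1.14]
(0.4135, -0.3853, 79, 40, 14.1)
(0.336, -0.2393, 58, 58, -80.4)
turn [-0.   0.   0.1] shift [ 0.17 -0.01  9.12] j6 -1.14 t 46.0
```

Call:
carry_out(steps=[[[0,0,0],[0.3,0,3],100],[[0,0,0],[0.3,0,6],100],[[0,0,0],[0.3,0,8],100],[[0,0,0],[0.3,0,9.1],100],[[0,0,0],[0.3,0,9.1],100],[[0,0,0],[0.3,0,9.1],255],[[0,0,0],[0.3,0,9.1],255],[[0,0,0],[0.3,0,9.1],255]])

```text
clock: 47.0
tcp_pos: [0.4098, -0.3862, -0.0254]
orientation: [0.0, -0.123, 0.992, -0.001]
wrist_force: [0.9, 0.5, 3.8]
finger_gap: 0.0392
grip_force: 52.0
```

Call:
carry_out(steps=[[[0,0,0],[0,0,0],255],[[0,0,0],[0,0,-2],255],[[0,0,0],[0,0,-6],255],[[0,0,0],[0,0,-12],255],[[0,0,0],[0,0,-12],255],[[0,0,0],[0,0,-12],255],[[0,0,0],[0,0,-12],255],[[0,0,0],[0,0,-12],255]])

```text
clock: 48.0
tcp_pos: [0.4085, -0.3846, 0.0921]
orientation: [-0.001, -0.122, 0.992, 0.001]
wrist_force: [-0.5, -0.3, -1.0]
finger_gap: 0.0394
grip_force: 51.7
```

```bash
python3 pl.py 44 -34 5 .09
```

```text
[0.5692145  0.07268549]
turn [ 0.2 -0.1 11.1] shift [-26.7   40.45   0.29] j6 -1.14 t 48.0
```

Call:
carry_out(steps=[[[0,0,11],[-26.7,40.4,0],255],[[0,0,11],[-26.7,40.4,0],255],[[0,0,11],[-26.7,40.4,0],255],[[0,0,11],[-26.7,40.4,0],255],[[0,0,11],[-26.7,40.4,0],255],[[0,0,11],[-26.7,40.4,0],255],[[0,0,11],[-26.7,40.4,0],255],[[0,0,11],[-26.7,40.4,0],255]])

```text
clock: 49.0
tcp_pos: [0.57, 0.0738, 0.093]
orientation: [-0.001, -0.028, 1.0, 0.0]
wrist_force: [-0.2, -0.3, -1.4]
finger_gap: 0.039
grip_force: 51.6
```

```bash
python3 pl.py 44 -34 5 -.015; python3 -c "
from h import *
print(env.get_state()['finger_gap'])"
```

```text
[0.5692145  0.07268549]
turn [ 0.  -0.1  0.2] shift [ 0.08 -0.1  10.8 ] j6 -0.07 t 49.0
0.03901135494135234
```

Call:
carry_out(steps=[[[0,0,0],[0,-0.2,4],255],[[0,0,0],[0,-0.2,7],255],[[0,0,0],[0,-0.2,9],255],[[0,0,0],[0,-0.2,10.2],255],[[0,0,0],[0,-0.2,10.8],255],[[0,0,0],[0,-0.2,10.8],255],[[0,0,0],[0,-0.2,10.8],255],[[0,0,0],[0,-0.2,10.8],110]])

```text
clock: 50.0
tcp_pos: [0.5709, 0.0692, -0.0133]
orientation: [0.001, -0.027, 1.0, -0.0]
wrist_force: [-0.4, 0.1, -0.3]
finger_gap: 0.049
grip_force: 0.0
```

Call:
carry_out(steps=[[[0,0,0],[0,0,0],110],[[0,0,0],[0,0,0],110],[[0,0,0],[0,0,-1],110],[[0,0,0],[0,0,-4],110],[[0,0,0],[0,0,-8],110],[[0,0,0],[0,0,-12],110],[[0,0,0],[0,0,-16],110],[[0,0,0],[0,0,-20],100]])

```text
clock: 51.0
tcp_pos: [0.57, 0.0693, 0.188]
orientation: [0.0, -0.027, 1.0, 0.0]
wrist_force: [0.5, -0.7, 0.6]
finger_gap: 0.052
grip_force: 0.0
```

Call:
carry_out(steps=[[[0,0,0],[0,-6,-4],100],[[0,0,0],[0,-12,-4],100],[[0,0,0],[0,-18,-4],100],[[0,0,0],[0,-24,-4],100],[[0,0,0],[0,-30,-4],100],[[0,0,0],[0,-32,-4],100],[[0,0,0],[0,-32,-4],100],[[0,0,0],[0,-32,-4],100]])

```text
clock: 52.0
tcp_pos: [0.5873, -0.2488, 0.2262]
orientation: [0.0, -0.027, 1.0, 0.0]
wrist_force: [-0.6, -0.1, -0.9]
finger_gap: 0.0521
grip_force: 0.0
```

```bash
python3 look.py | grep -vE "bin"; python3 -c "
from h import *
p,d,c=shot('top');q,_,_=shot('scene')
cv2.imwrite('pics/end.png',np.hstack([cv2.resize(p[140:400,100:440],(400,306)),cv2.resize(q[80:380,100:492],(400,306))])[:,:,::-1])"
```

```text
top
red (0.4152, 0.1334, 98, 20, -86.9) z90 0.025
red (0.758, 0.2546, 21, 20, -0.2) z90 0.1116
green (0.527, 0.1023, 197, 167, 2.8) z90 0.0084
blue (0.4648, 0.1339, 42, 8, -86.5) z90 0.0484
blue (0.5545, 0.1374, 41, 10, 89.0) z90 0.0486
blue (0.5554, 0.0666, 42, 9, -85.4) z90 0.0484
dark (0.4512, 0.0335, 36, 36, 88.6) z90 0.0328
dark (0.478, 0.382, 106, 29, -86.9) z90 0.035
dark (0.5385, 0.3803, 96, 29, -89.0) z90 0.0348
dark (0.722, -0.1895, 93, 50, 70.1) z90 0.0493
dark (0.8065, -0.0014, 106, 22, -84.3) z90 0.024
pale (0.7214, -0.2205, 47, 16, -75.6) z90 0.0534
pale (0.774, -0.3216, 167, 26, -75.3) z90 0.0475
scene
red (0.7047, 0.2926, 24, 21, -47.5) z90 None
red (0.4147, 0.135, 98, 18, -86.7) z90 0.0267
green (0.5315, 0.099, 205, 177, 3.0) z90 0.0099
blue (0.5516, 0.071, 40, 10, -87.4) z90 0.0507
blue (0.5505, 0.1414, 42, 11, -89.2) z90 0.0505
blue (0.4611, 0.1393, 41, 10, -86.8) z90 0.0495
dark (0.7617, -0.2756, 255, 65, -75.9) z90 0.0379
dark (0.8147, -0.0051, 109, 23, -85.3) z90 0.0248
dark (0.3479, -0.2569, 59, 11, 13.8) z90 0.0279
dark (0.4556, 0.0323, 47, 46, -1.4) z90 0.0334
dark (0.5415, 0.3838, 104, 41, 88.9) z90 0.0365
dark (0.4805, 0.3845, 116, 40, -87.1) z90 0.0359
pale (0.7686, -0.2953, 213, 67, -75.7) z90 0.0478
pale (0.3419, -0.229, 66, 65, -81.4) z90 0.0387
```

View pics/end.png

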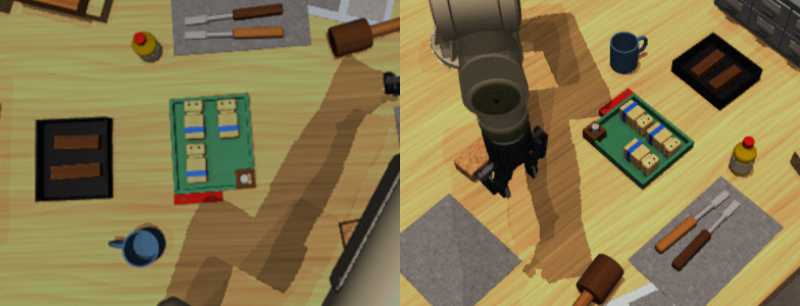

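The pictures show three figures lying flat in the tray, the tray flush on the batten, and two offcuts in the bin. The bystanders are where they were and the gripper touches nothing.

```bash
python3 -c "
from workcell import env
print(env.hand_in())"
```

```text
the job is handed in; nothing more can be done
None
```

Job handed in: both offcuts are in the bin, the tray is swung flush along the batten on its pin, all three figures lie in it, and the other things on the bench were left where they were.

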